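# Read a Petri dish through a loupe

## Task

The inspection lamp hangs over the open Petri dish: first swing its arm clear to the left, about a quarter turn, up to or close to its stop. Then take the loupe from its rest by the handle and hold it level, centred over the dish, with the lens at the focal height shown by the pointer on the marked rod. The loupe must not touch the dish or the stand, the pointer, the dish and the things around stay as they are, and the program finishes while the gripper is still holding the loupe there, steady.

Things in the scene. Friction and masses are not known exactly. Their poses are not given: they have to be found in the camera images.
- stand: Inspection stand, fixed: grey base plate 185 x 170 x 12 mm carrying the lamp post (16 mm thick, its axis 90 mm along the stand's x) and the marked rod (8 mm thick, 140 mm high, axis at x 45, y -70 mm). Origin: on the bench under the place of the dish, z up; the lamp post is on its +x side (away from the robot).
- lamp_arm (a joint): Angle of the swinging lamp arm about its upright post: 0 when the arm lies along the stand's -x over the dish; grows clockwise seen from above, so that the arm swings to the left seen from the robot (the stand's +y); 1.57 points along the stand's +y; end stop at 1.6. Light friction (0.08 N m), stays where it is left.
- lamp_hinge (a point): Point on the upright hinge axis of the lamp arm, at the height of the arm, 150 mm above the bench.
- lamp_knob (a point): Middle of the black upright knob on top of the white lamp head, 90 mm from the hinge axis: round, 14 mm thick, from 160 to 195 mm above the bench, this point at 183 mm. The lamp head is 42 mm wide and reaches down to 85 mm above the bench. The knob is made to be pinched from above and led along the arc (it may turn in the grip), or pushed.
- focus_mark (a point): Tip of the flat black pointer on the black collar of the marked rod; the pointer reaches 24 mm from the rod's axis towards the dish. Its height, 85 to 125 mm above the bench, is the focal height for the middle of the lens. The collar sits by friction and is not to be moved.
- dish: Open round Petri dish with red medium, 90 mm across, 16 mm high, loose between three low pins on the stand's plate. Origin: centre of its underside, 12 mm above the bench.
- rest: Rest of the loupe, fixed: white plate 200 x 75 x 8 mm with a round black pad (80 mm across, top 45 mm above the bench) under the lens and a notched grey support, 14 mm long, under the handle's end, 140 mm from the pad's centre. Origin: on the bench under the centre of the pad; the handle lies along its -x.
- loupe_lens (a point): Centre of the loupe's lens, half-way up. The loupe lies level in its rest: dark round frame 76 mm across and 12 mm thick, glass lens, black handle along the loupe's -x. z is the lens axis, up. Loose, about 0.12 kg.
- loupe_grip (a point): Grasp point in the middle of the free part of the loupe's handle, half-way up, 90 mm from the lens centre along the loupe's -x; axes as for the lens. The handle is 14 mm wide (y), 12 mm high, and runs from 50 to 152 mm from the lens centre; in the rest it is free from below between 50 and 130 mm, 37 mm above the rest's plate.
- bottle: White sample bottle with blue cap, 51 mm across, 100 mm high, to the left of the stand; bystander. Origin: centre of its underside.
- lid: Clear lid of the dish lying rim up, 94 mm across, 12 mm high, to the left of the stand; bystander. Origin: centre of its underside.
- dropper: Brown dropper bottle, 33 mm across, 100 mm high, behind on the right of the stand; bystander. Origin: centre of its underside.
Not all that is in view belongs to the job. Leave any blue or green look-alike of the dish alone.

How it is judged:
On the way, in this order (a step that is already met when the one before it is completed fails the run):
1. the lamp arm is swung clear to the left while the loupe still lies in its rest (value of joint lamp_arm above 1.3 rad and height (world z) of loupe_lens below 0.056 m), for 0.2 s.
2. the loupe is lifted off its rest in the fingers (height (world z) of loupe_lens above 0.07 m and contact force between loupe and rest below 0.1 N and contact force between loupe and the fingers above 1 N), for 0.2 s.
At the end, for the whole second after the job is handed in: Lamp arm beyond 1.3 rad; loupe at rest in the fingers, touching nothing else, lens centre within 15 mm of the dish centre seen from above, within 7 mm of the pointer's height, level within 0.1 rad; dish moved under 8 mm, pointer under 5 mm (value of joint lamp_arm above 1.3 rad and horizontal distance between loupe_lens and dish below 0.015 m and z of loupe_lens in the frame of focus_mark between -0.007 and 0.007 m and angle between loupe_lens's own z axis and vertical below 0.1 rad and linear speed of loupe below 0.02 m/s and angular speed of loupe below 0.15 rad/s and contact force between loupe and the fingers above 1 N and contact force between loupe and stand below 0.1 N and contact force between loupe and dish below 0.1 N and contact force between loupe and rest below 0.1 N and contact force between loupe and bottle below 0.1 N and contact force between loupe and lid below 0.1 N and contact force between loupe and dropper below 0.1 N and distance of dish from where it was at the start of the episode below 0.008 m and distance of focus_mark from where it was at the start of the episode below 0.005 m); the arm keeps its last pose, push and grip.
It fails at once if the loupe is pressed against the dish or the stand (contact force between loupe and dish above 1 N or contact force between loupe and stand above 4 N).
It fails at once if a bystander (bottle, lid, dropper) is moved more than 20 mm (distance of any of bottle, lid, dropper from where it was at the start of the episode above 0.02 m).
It fails at once if the pointer is shifted by more than 5 mm or the dish by more than 8 mm (distance of focus_mark from where it was at the start of the episode above 0.005 m or distance of dish from where it was at the start of the episode above 0.008 m).
It also fails if it takes over 48 s, if anything falls off the work surface, if the arm or the gripper's body presses on something with over 40 N, if the wrist force passes 120 N, or if a joint passes its speed limit or range.

## Robot

A 6-joint arm with a two-finger parallel gripper is mounted at the origin on a cart in front of the work surface, level with it; the furniture and walls round the work are solid. World frame = base frame: x ahead of the robot, y to its left, z up, the work surface at z = 0. Lengths are in m, angles in rad, forces in N, time in s.
With the tool pointing down it reaches from about 0.275 to 0.875 m from the base axis. Payload 12.5 kg.
Tool frame: the origin (TCP) lies on the centre line of the jaws, within the pads' length; the fingertips stand r.finger_overhang ahead of it and the grasp point (between the pads) lies 3 mm ahead of it (r.finger_overhang is the distance from the TCP to the fingertips, in m); z points along the fingers, y is the line along which they close (so a half turn about z gives the same grasp; the last joint's range is limited). The gripper opens to 85 mm and grips with 20 to 120 N. Pads are 22 mm wide; open, the fingers measure 114 mm over their backs; the gripper's body (76 mm by 85 mm) begins 54 mm behind the grasp point. The pads swing forward as they close: fully open they stand 13 mm farther back than shut.
Start: joints at [-1.26, 0.351, 1.652, -0, 1.139, -0.085], TCP at [0.212, -0.507, 0.253] pointing down, gripper open.
Joint ranges: [-2.75, 2.75], [-0.79, 2.1], [0.01, 2.65], [-1.57, 4.71], [0.07, 3.14], [-2.87, 2.87]. Speed limits (rad/s): [2.22, 2.22, 2.79, 3.14, 3.14, 3.14].

## Interface

Orientations are given as a unit quaternion [x, y, z, w].
In Python, from cell import r, optics gives the robot as it stands. The module is installed in compiled form; this text tells all that it offers. Calls block until the motion is done:
- r.move_to(position, orientation): joint-space move of the TCP to a pose.
- r.move_linear(position, rot=None, vel=0.15): straight line of the TCP; rot=None keeps the orientation; vel is the mean speed in m/s.
- r.set_joints(angles): joint-space move.
- r.set_gripper(opening, squeeze=None): opening from 0.0 (shut) to 1.0 (fully open); squeeze is the grip in N (None keeps the last); returns when the fingers have stopped.
- r.sleep(seconds).
- r.inverse_kinematics(position, orientation): joint angles nearest the present ones, or None.
- optics.get_image(name): name is "scene" or "top" or "wrist"; returns a dict with "pixels" (384x512x3 uint8, red, green, blue), "depth" (384x512 float32, m along the optical axis (not along the pixel's ray), 0 where there is no reading), "fx", "fy", "cx", "cy" (pixels), "camera_from_world" (4x4, takes a point from world to camera coordinates); the wrist camera has in their place "mount" (4x4, takes a point from camera to tool coordinates, whose origin is the TCP and whose axes are the flange's). Camera axes: x right, y down, z forward; pixel columns grow to the right and rows downward; lengths in m; the calibration is good to about 2 mm. A picture is of the moment at which its call begins: read the wrist's pose just before it.
A pose or a line that the arm cannot do raises r.PlanningError and nothing moves.
- r.hand_in(): hands the job in; it is judged then, once.
Readings, each from a call of its own:
- r.current_t(): time.
- r.current_q(): joint angles.
- r.current_qvel(): joint speeds.
- r.current_effort(): joint torques, N m.
- r.current_tool_pos(): TCP position.
- r.current_ee_rot(): TCP orientation.
- r.current_contact_force(): force on the tool from outside, world axes, zero at the start.
- r.current_torque(): the same for the moment, N m.
- r.current_opening(): opening from 0.0 (shut) to 1.0 (fully open).
- r.current_finger_force(): force on a finger pad.
Only numpy, scipy, OpenCV 4.12 (cv2) and the standard library are available. Lean on these libraries where they do the work, as an engineer would, in place of code of your own. Each camera call takes 0.05 s, during which the arm holds its last target. There are 200 camera calls.

## Working session

There is one attempt and no reset: what is moved stays moved. The work goes in short steps, each a Python script; the robot and the scene stay as the last script left them, time stands still between calls to the robot, and variables do not carry over. Pictures are saved under pics/ and viewed, at most 10 in all, crops included, and the job is handed in when it is done.

```bash
mkdir -p pics
cat > h.py <<'E'
import numpy as np, cv2, pickle
from cell import r, optics
def grab(n):
    d=optics.get_image(n); cv2.imwrite(f'pics/{n}_{int(r.current_t()*100)}.png',d['pixels'][:,:,::-1]); pickle.dump(d,open(f'{n}.pkl','wb')); return d
def pt(d,u,v,z=None):
    """world point of pixel: ray onto plane z, or by depth if z None"""
    M=np.linalg.inv(d['camera_from_world']); ray=np.array([(u-d['cx'])/d['fx'],(v-d['cy'])/d['fy'],1.])
    o=M[:3,3]; w=M[:3,:3]@ray
    s=d['depth'][int(v),int(u)] if z is None else (z-o[2])/w[2]
    return o+s*w
E
python3 - <<'E'
from h import *
for n in('scene','top'):
    d=grab(n); M=np.linalg.inv(d['camera_from_world']); print(n,M[:3,3].round(3),M[:3,2].round(2),d['fx'])
print(r.current_t(),r.finger_overhang,r.current_ee_rot(),r.current_opening())
E
ls pics
```

```text
scene [-0.076  0.534  0.746] [ 0.6  -0.52 -0.6 ] 395.70159536353225
top [0.449 0.014 1.508] [ 0.08 -0.   -1.  ] 468.73471923644314
0.1 0.022 [ 9.80485037e-01  1.96593042e-01 -4.99970024e-05 -5.14871922e-04] 1.004914563097567
scene_5.png
top_10.png
```

View pics/scene_5.png

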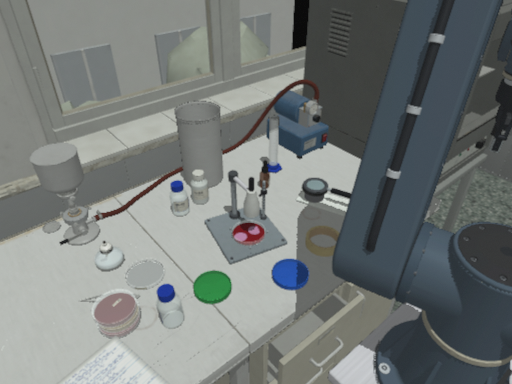

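View pics/top_10.png

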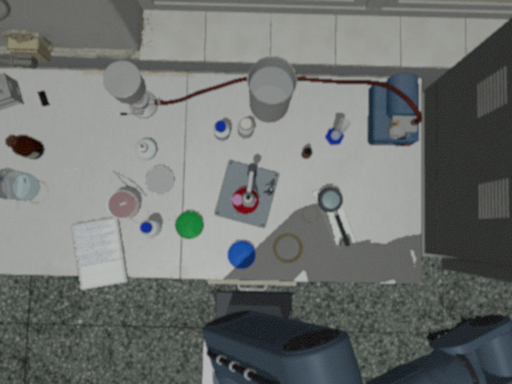

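The scene view shows the stand at (245,232) with the red dish, the lamp over it, and the loupe at (315,187). In the top view the red dish is at (247,200), with look-alikes in green at (189,224) and blue at (241,254). The dish with red medium on the grey plate is the one meant. The loupe is at (330,200) with its handle running to (347,243). I'll confirm this in one enlarged crop.

Run:
```python
import cv2,numpy as np
t=cv2.imread('pics/top_10.png')[145:260,205:365]; s=cv2.imread('pics/scene_5.png')[150:270,195:355]
a=cv2.resize(t,None,fx=5,fy=5,interpolation=cv2.INTER_CUBIC); cv2.imwrite('pics/ct.png',a)
cv2.imwrite('pics/cs.png',cv2.resize(s,None,fx=5,fy=5,interpolation=cv2.INTER_CUBIC))
```

```text
(no output)
```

View pics/ct.png

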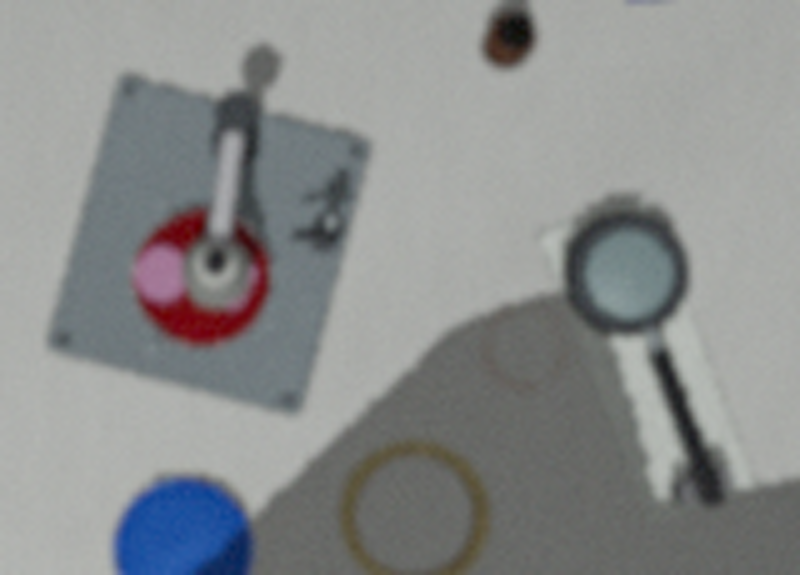

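View pics/cs.png

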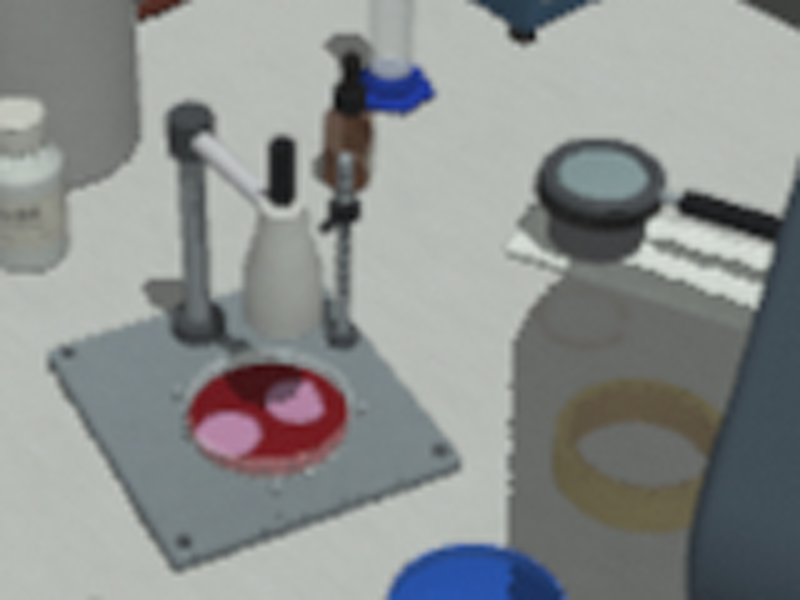

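The crops confirm the red dish in the pinned place on the grey plate. In the top crop the knob is at (214,257), the loupe lens at (627,270) and the handle end at (712,490). In the scene crop the pointer tip is near (325,226), left of the collar at (345,212). Next I'll measure.

Run:
```python
from h import *
t=pickle.load(open('top.pkl','rb')); s=pickle.load(open('scene.pkl','rb'))
def big(m):
    c,_=cv2.findContours(m.astype(np.uint8),cv2.RETR_EXTERNAL,cv2.CHAIN_APPROX_NONE); return max(c,key=cv2.contourArea)
P=t['pixels'].astype(int); R,G,B=P[...,0],P[...,1],P[...,2]
roi=np.zeros(R.shape,bool); roi[180:220,225:270]=1
red=roi&(R-G>40); c=big(red); (u,v),rad=cv2.minEnclosingCircle(c); 
D=pt(t,u,v,.024); print('dish',D.round(4),'rad',rad*(1.48)/t['fx'])
# plate corners of the stand (grey-blue holes are 4 screws): crop pix
f=lambda x,y:(204.6+x/5,144.6+y/5)
cor=np.array([pt(t,*f(*p),.012) for p in[(125,75),(372,140),(300,412),(50,348)]]) ; print('plate',cor.round(3),cor.mean(0).round(4))
e=[np.linalg.norm(cor[i]-cor[(i+1)%4]) for i in range(4)];print('edges',np.round(e,3))
ax=cor[0]+cor[1]-cor[2]-cor[3]; print('stand yaw',np.arctan2(ax[1],ax[0]))
print('knob',pt(t,*f(214,257),.195).round(4),'post',pt(t,*f(236,108),.16).round(4))
roi[:]=0; roi[180:216,312:350]=1
k=roi&(P.sum(2)<300); c=big(k);
L=pt(t,*f(627,270),.054);print('lens',L.round(4),'handle end',pt(t,*f(709,485),.057).round(4))
g=lambda x,y:(194.6+x/5,149.6+y/5)
print('dish scene',pt(s,*g(268,412),.024).round(4),'lens scene',pt(s,*g(602,180),.057).round(4))
# hinge etc depth checks
for n,p in dict(knobtop=(283,142),collar=(345,212),tip=(325,226),rodtop=(345,158),rodbase=(342,330)).items():
    for du in(-1,0,1): print(n,pt(s,g(*p)[0]+du+.5,g(*p)[1]+.5).round(3))
print('knob scene',pt(s,*g(283,138),.195).round(4))
for n in['dropper'] : print(n,pt(t,*f(510,20),.1).round(3))
print('bottles',[pt(t,u,v,.1).round(3) for u,v in((222,127),(245,125),(147,227))],'lid?',pt(t,160,179,.01).round(3))
```

```text
dish [0.5477 0.039  0.024 ] rad 0.041890806596172
plate [[ 0.678  0.093  0.012]
 [ 0.64  -0.067  0.012]
 [ 0.464 -0.025  0.012]
 [ 0.501  0.135  0.012]] [0.5707 0.0339 0.012 ]
edges [0.164 0.181 0.165 0.182]
stand yaw -0.23598118014241096
knob [0.548 0.03  0.195] post [0.6376 0.02   0.16  ]
lens [ 0.5572 -0.2255  0.054 ] handle end [ 0.4253 -0.2773  0.057 ]
dish scene [0.5456 0.0412 0.024 ] lens scene [ 0.5482 -0.2188  0.057 ]
knobtop [0.547 0.029 0.193]
knobtop [0.547 0.026 0.192]
knobtop [0.544 0.026 0.193]
collar [ 0.569 -0.03   0.11 ]
collar [ 0.568 -0.034  0.108]
collar [ 0.566 -0.035  0.109]
tip [ 0.569 -0.016  0.107]
tip [ 0.567 -0.018  0.107]
tip [ 0.568 -0.023  0.104]
rodtop [-0.076  0.534  0.746]
rodtop [ 0.576 -0.04   0.137]
rodtop [ 0.687 -0.142  0.031]
rodbase [ 0.574 -0.034  0.021]
rodbase [ 0.572 -0.036  0.021]
rodbase [ 0.571 -0.039  0.02 ]
knob scene [0.5487 0.0266 0.195 ]
dropper [ 0.704 -0.145  0.1  ]
bottles [array([0.764, 0.114, 0.1  ]), array([0.772, 0.044, 0.1  ]), array([0.454, 0.329, 0.1  ])] lid? [0.609 0.314 0.01 ]
```

Checks hold: dish to post is 0.09 m, the rod position matches the stand frame, plate edges are close to nominal (164 x 182 mm measured, 170 x 185 given), and both views put the knob at about (0.548, 0.028). Now I'll swing the lamp, then look at the loupe and pointer from the wrist.

```bash
cat >> h.py <<'E'
def down(a): return [np.cos(a/2),np.sin(a/2),0,0]   # tool down, tool x at world yaw a
def wgrab():
    from scipy.spatial.transform import Rotation as Ro
    T=np.eye(4); T[:3,3]=r.current_tool_pos(); T[:3,:3]=Ro.from_quat(r.current_ee_rot()).as_matrix()
    d=optics.get_image('wrist'); d['camera_from_world']=np.linalg.inv(T@d['mount'])
    n=f'pics/wrist_{int(r.current_t()*100)}.png'; cv2.imwrite(n,d['pixels'][:,:,::-1]); pickle.dump(d,open('wrist.pkl','wb')); print(n); return d
E
python3 - <<'E'
from h import *
hinge=np.array([.635,.0195]); k=np.array([.548,.028])
r.move_to([*k,.25],down(0)); r.set_gripper(.6)
r.move_linear([*k,.19],vel=.12)
r.set_gripper(0,30); print('pinch',r.current_opening(),r.current_finger_force(),r.current_contact_force())
p=np.array(r.current_tool_pos())[:2]
a0=np.arctan2(*(p-hinge)[::-1]); R=np.linalg.norm(p-hinge); print(a0,R)
for a in np.linspace(a0,np.pi-.236-1.5,9)[1:]:
    r.move_linear([*(hinge+R*np.array([np.cos(a),np.sin(a)])),.19],vel=.12)
print(r.current_t(),r.current_tool_pos(),r.current_opening(),r.current_contact_force())
r.set_gripper(.5); r.move_linear([*np.array(r.current_tool_pos())[:2],.25],vel=.15)
print(r.current_t())
grab('top'); r.move_to([.42,.0,.25],down(0)); wgrab(); print(r.current_t())
E
ls pics
```

```text
pinch 0.1514752740618248 29.206987023353577 [-1.50994256 -0.27091375  6.5810586 ]
3.0437208776916704 0.08716377765407997
6.2667 [0.64982452 0.10883091 0.1904863 ] 0.1537089954036425 [ 2.22786832 23.19791177  4.16503883]
7.2083
pics/wrist_830.png
8.3
cs.png
ct.png
scene_5.png
top_10.png
top_725.png
wrist_830.png
```

Run:
```python
import cv2,numpy as np
w=cv2.imread('pics/wrist_830.png'); t=cv2.resize(cv2.imread('pics/top_725.png')[140:260,200:370],(512,361),interpolation=cv2.INTER_CUBIC)
m=np.vstack([w[:,:],t])[:,:]; m=cv2.resize(m,None,fx=.8,fy=.8); cv2.imwrite('pics/m1.png',m); print(m.shape)
```

```text
(596, 410, 3)
```

View pics/m1.png

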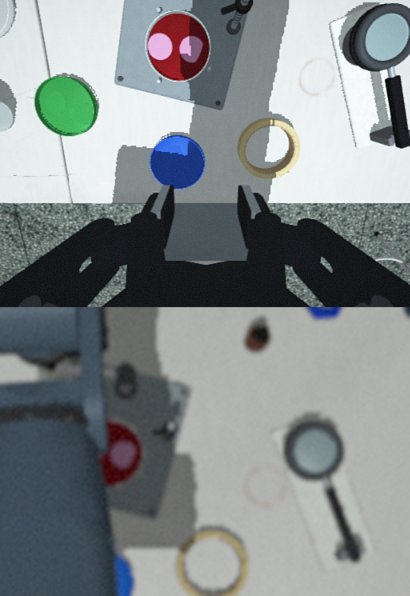

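The dish is now uncovered and the lamp is off to the left. The wrist picture shows the dish at about (177,46), the rod collar at (238,12) and the lens at (387,35), so I'll move the wrist to one view holding all three.

```bash
python3 - <<'E'
from h import *
r.move_to([.48,-.10,.25],down(0)); r.sleep(.2); d=wgrab()
M=np.linalg.inv(d['camera_from_world']);print(M[:3,3].round(3),M[:3,2].round(3),d['fx'],r.current_t())
E
cp pics/wrist_9*.png pics/w2.png 2>/dev/null; ls pics
```

```text
pics/wrist_909.png
[ 0.551 -0.1    0.37 ] [-0.276 -0.    -0.961] 286.5335204491121 9.0917
cs.png
ct.png
m1.png
scene_5.png
top_10.png
top_725.png
w2.png
wrist_830.png
wrist_909.png
```

Run:
```python
import cv2
w=cv2.imread('pics/w2.png')[:260]; cv2.imwrite('pics/w2b.png',cv2.resize(w,(800,406),interpolation=cv2.INTER_CUBIC))
```

```text
(no output)
```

View pics/w2b.png

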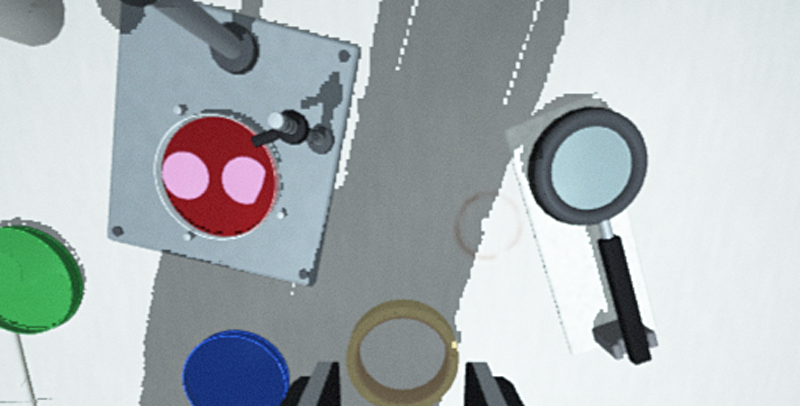

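The picture shows the dish centre at (217,177), the pointer tip at (255,142), the lens frame centre at (588,166), and the handle from (609,238) to (638,358).

Run:
```python
from h import *
d=pickle.load(open('wrist.pkl','rb')); s=1.5625
P=d['pixels'].astype(int); R,G,B=P[...,0],P[...,1],P[...,2]
def big(m):
    c,_=cv2.findContours(m.astype(np.uint8),cv2.RETR_EXTERNAL,cv2.CHAIN_APPROX_NONE); return max(c,key=cv2.contourArea)
c=big(R-G>50); (u,v),rd=cv2.minEnclosingCircle(c); print('dish',u*s,v*s,rd*s,pt(d,u,v,.024).round(4))
m=(P.sum(2)<330); m[:, :330]=0; m[240:]=0; m[:65]=0
c=big(m); # frame + handle
fr=c[c[:,0,1]<133]; (u,v),rd=cv2.minEnclosingCircle(fr); Lt=pt(d,u,v,.054); print('lens',u*s,v*s,rd*s,Lt.round(4), 'rad m',rd/d['fx']*.32)
h=np.zeros(R.shape,bool); h[155:205,375:425]=(P.sum(2)[155:205,375:425]<150)
ys,xs=np.nonzero(h); W=np.array([pt(d,x,y,.055) for x,y in zip(xs,ys)])[:,:2]; ce=W.mean(0); vv=np.linalg.svd(W-ce)[2][0]; vv*=np.sign(vv[0]); print('handle',len(xs),ce.round(4),vv,np.arctan2(vv[1],vv[0]),'width',4*np.std((W-ce)@[-vv[1],vv[0]]))
print('perp offset of lens from handle line',(Lt[:2]-ce)@[-vv[1],vv[0]],'along',(Lt[:2]-ce)@vv)
# pointer: black pixels left of collar with depth
for y in range(82,98):
    print(y,[(x,round(float(pt(d,x,y)[2]),3)) for x in range(158,190,2) if P[y,x].sum()<150])
for zz in(.1,.105,.11): print(pt(d,161.5,91.5,zz).round(4))
```

```text
dish 217.35198497772217 176.8092155456543 61.93081736564636 [0.5489 0.0373 0.024 ]
lens 585.9375 164.84375 62.03455328941345 [ 0.5573 -0.2239  0.054 ] rad m 0.044339232958707904
handle 709 [ 0.4777 -0.2564] [0.92136599 0.38869617] 0.39921605940591975 width 0.017094784898568693
perp offset of lens from handle line -0.0010064111709719317 along 0.08600059248779558
82 []
83 [(174, 0.106)]
84 [(170, 0.106), (172, 0.105), (174, 0.105), (176, 0.109), (178, 0.109)]
85 [(168, 0.106), (170, 0.107), (172, 0.105), (174, 0.106), (176, 0.108), (178, 0.11), (180, 0.11), (182, 0.12)]
86 [(166, 0.107), (168, 0.107), (170, 0.107), (172, 0.106), (176, 0.106), (178, 0.109), (180, 0.11), (182, 0.11), (184, 0.111), (186, 0.111), (188, 0.11)]
87 [(162, 0.106), (164, 0.108), (166, 0.107), (168, 0.106), (170, 0.105), (178, 0.109), (180, 0.111), (182, 0.109), (184, 0.11)]
88 [(162, 0.108), (164, 0.107), (166, 0.106), (168, 0.107), (170, 0.106), (174, 0.106), (176, 0.106), (180, 0.109), (182, 0.11)]
89 [(162, 0.106), (164, 0.106), (166, 0.107), (168, 0.107), (170, 0.108), (172, 0.107), (174, 0.106), (182, 0.111)]
90 [(162, 0.106), (166, 0.105), (168, 0.105), (170, 0.106), (172, 0.105), (174, 0.106), (184, 0.11)]
91 [(162, 0.108), (164, 0.107), (166, 0.105), (168, 0.107), (170, 0.105), (186, 0.109), (188, 0.11)]
92 [(164, 0.106), (166, 0.107)]
93 [(164, 0.106), (166, 0.105)]
94 [(164, 0.016)]
95 []
96 []
97 []
[ 0.5678 -0.0148  0.1   ]
[ 0.5675 -0.0163  0.105 ]
[ 0.5672 -0.0179  0.11  ]
```

The pointer's top face reads 0.1065 m, so the focal height is about 0.105 m. The lens agrees in two views at (0.557, -0.224), with handle yaw 0.40. Next: grasp, lift, and measure in hand before placing.

Run:
```python
from h import *
a=.399; g=[.474,-.2585]
r.set_gripper(.6); r.move_to([*g,.14],down(a)); r.move_linear([*g,.054],vel=.1)
print(r.current_contact_force()); r.set_gripper(0,90); r.sleep(.2)
print('grip',r.current_opening(),r.current_finger_force(),r.current_contact_force())
r.move_linear([*g,.08],vel=.06); r.sleep(.3); r.move_linear([*g,.22],vel=.15)
print(r.current_opening(),r.current_finger_force(),r.current_contact_force(),r.current_tool_pos())
L=np.array([.5485,.0378]); f=L-.09*np.array([np.cos(a),np.sin(a)])
r.move_to([*f,.22],down(a)); r.move_linear([*f,.150],vel=.12); r.sleep(.3)
grab('top');grab('scene');d=wgrab(); print(r.current_t(),f,r.current_contact_force())
w=cv2.imread('pics/wrist_%d.png'%int(r.current_t()*100)); s=pickle.load(open('scene.pkl','rb'))['pixels'][:,:,::-1]
t=pickle.load(open('top.pkl','rb'))['pixels'][:,:,::-1]
c=lambda i:cv2.resize(i,(400,300),interpolation=cv2.INTER_CUBIC)
cv2.imwrite('pics/m2.png',np.vstack([np.hstack([cv2.resize(w,(400,300)),c(t[150:250,190:323])]),cv2.resize(s[120:270,155:355],(800,600))[0:300]*1]));
```

```text
[-0.21943879  0.18918779  0.14730207]
grip 0.14599983442041636 88.63064289093018 [-0.63953101 -0.02300998  5.28706137]
0.14251448101316497 87.8140640258789 [-0.05403045 -0.03430944 -0.75834987] [ 0.47361464 -0.25824821  0.21913702]
pics/wrist_1595.png
15.9583 [0.4655695  0.00283526] [-0.42560705  0.04555773 -1.75471949]
```

View pics/m2.png

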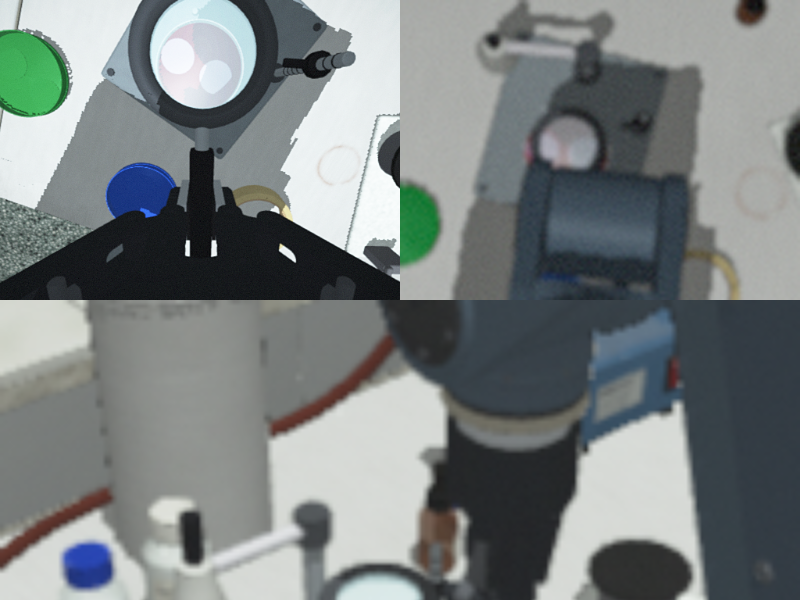

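The loupe is held, the handle is between the pads, and the lamp is well left in the top view (knob at (492,42)). Next I'll fit the frame's plane and centre from the wrist depth.

```bash
cat >> h.py <<'E'
def lensfit(d):
    """plane + circle of the dark frame ring from depth: centre of top face, tilt"""
    P=d['pixels'].astype(int).sum(2); z=d['depth']; v,u=np.nonzero((P<220)&(z>0)); 
    k=(v<175)&(u>120)&(u<400); v,u=v[k],u[k]
    M=np.linalg.inv(d['camera_from_world']); Z=z[v,u]
    W=(M[:3,:3]@np.array([(u-d['cx'])/d['fx']*Z,(v-d['cy'])/d['fy']*Z,Z])).T+M[:3,3]
    tcp=r.current_tool_pos(); W=W[abs(W[:,2]-tcp[2])<.03]
    c=np.array(tcp[:2])+.09*np.array([np.cos(.399),np.sin(.399)])
    W=W[np.linalg.norm(W[:,:2]-c,axis=1)<.046]; 
    for _ in range(4):
        A=np.c_[W[:,:2]-c,np.ones(len(W))]; p=np.linalg.lstsq(A,W[:,2],rcond=None)[0]; e=W[:,2]-A@p; W=W[abs(e)<max(.003,1.5*e.std())]
    ro=np.linalg.norm(W[:,:2]-c,axis=1); th=np.arctan2(*(W[:,:2]-c).T[::-1]); E=[]
    for b in np.linspace(-np.pi,np.pi,37)[:-1]:
        k=(th>=b)&(th<b+np.pi/18)
        if k.sum()>8: q=W[k][np.argsort(ro[k])[-3:]].mean(0); E.append(q[:2])
    E=np.array(E); s=np.linalg.lstsq(np.c_[2*E,np.ones(len(E))],(E**2).sum(1),rcond=None)[0]
    rad=np.sqrt(s[2]+s[0]**2+s[1]**2); zc=np.r_[s[:2]-c,1]@p
    print('n',len(W),len(E),'centre',s[:2].round(4),'rad',rad.round(4),'ztop',zc.round(4),'slope',p[:2].round(3),'tcp',np.round(tcp,4),'expected',c.round(4))
E
python3 - <<'E'
from h import *
lensfit(pickle.load(open('wrist.pkl','rb')))
E
```

```text
n 7827 30 centre [0.5448 0.0323] rad 0.035 ztop 0.1501 slope [-0.01  -0.022] tcp [0.4656 0.0028 0.1502] expected [0.5486 0.0378]
```

Run:
```python
from h import *
d=pickle.load(open('wrist.pkl','rb')); P=d['pixels'].astype(int)
# outer contour of ring on plane z=.150, edges away from the picture's border and handle
m=(P.sum(2)<220)&(abs(d['depth']-np.median(d['depth'][60:100,175:190]))<.03); m[185:]=0
c,_=cv2.findContours(m.astype(np.uint8),cv2.RETR_EXTERNAL,cv2.CHAIN_APPROX_NONE); c=max(c,key=cv2.contourArea)[:,0]
print('contour box',c.min(0),c.max(0))
c=c[(c[:,1]>4)&(c[:,1]<150)]
for zz in(.150,):
    E=np.array([pt(d,u,v,zz)[:2] for u,v in c])
    for _ in range(4):
        s=np.linalg.lstsq(np.c_[2*E,np.ones(len(E))],(E**2).sum(1),rcond=None)[0]; rad=np.sqrt(s[2]+s[:2]@s[:2]); e=abs(np.linalg.norm(E-s[:2],axis=1)-rad); E=E[e<max(.001,2*e.std())]
    print(len(E),s[:2].round(4),rad.round(4))
# second view: top camera, lens glass/frame left and right rims
t=pickle.load(open('top.pkl','rb')); 
print('top',pt(t,190+ (568-400)/3,150+148/3,.15).round(4))
```

```text
contour box [183   0] [355 164]
163 [0.5476 0.0304] 0.0323
top [0.5416 0.0343 0.15  ]
```

Run:
```python
from h import *
d=pickle.load(open('wrist.pkl','rb')); z=d['depth']
print(np.round(z[60,110:380:6],3)); print('v=120',np.round(z[120,110:380:6],3))
g=cv2.applyColorMap(np.clip((z-.1)/.2*255,0,255).astype(np.uint8),cv2.COLORMAP_JET)
i=np.hstack([d['pixels'][:260,100:400,::-1],g[:260,100:400]]); cv2.imwrite('pics/m3.png',cv2.resize(i,(798,346)))
```

```text
[0.248 0.248 0.249 0.249 0.25  0.248 0.248 0.236 0.237 0.11  0.109 0.108
 0.109 0.112 0.112 0.    0.112 0.111 0.111 0.112 0.111 0.11  0.111 0.11
 0.111 0.111 0.111 0.111 0.111 0.111 0.112 0.111 0.111 0.112 0.111 0.113
 0.113 0.11  0.11  0.11  0.107 0.237 0.237 0.237 0.238]
v=120 [0.262 0.262 0.262 0.263 0.263 0.262 0.263 0.264 0.262 0.251 0.251 0.25
 0.116 0.115 0.113 0.115 0.117 0.118 0.119 0.119 0.118 0.117 0.118 0.118
 0.118 0.117 0.117 0.118 0.119 0.119 0.118 0.119 0.118 0.117 0.115 0.115
 0.114 0.115 0.25  0.251 0.262 0.262 0.262 0.262 0.262]
```

View pics/m3.png

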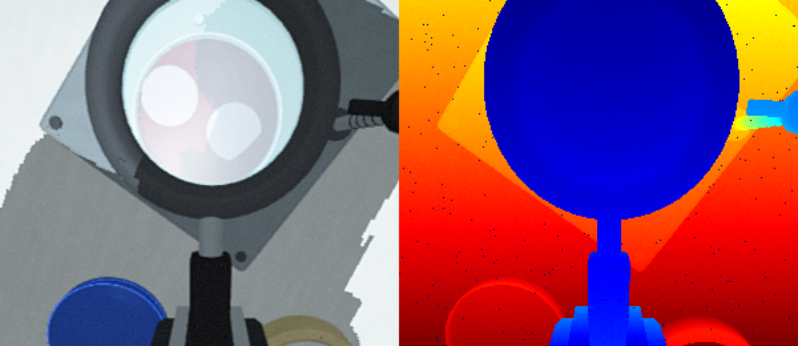

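The depth picture (right half) shows the loupe as a clean silhouette around (612,80), so I'll fit the circle to that.

```bash
cat > fit2.py <<'E'
from h import *
def fit2(d):
    z=d['depth']; m=((z>.08)&(z<.14)).astype(np.uint8); m=cv2.medianBlur(m,5)
    m[:, :105]=0; m[:, 380:]=0; m[215:]=0
    c=max(cv2.findContours(m,cv2.RETR_EXTERNAL,cv2.CHAIN_APPROX_NONE)[0],key=cv2.contourArea)[:,0]; c=c[(c[:,1]>4)&(c[:,1]<162)]
    ring=[pt(d,u,v)[2] for u in (172,178,345,340) for v in(40,60,80) if z[v,u]>0]; zt=np.median(ring)
    h=np.median([pt(d,258,v)[2] for v in range(195,215)])
    E=np.array([pt(d,u,v,zt)[:2] for u,v in c])
    for _ in range(4):
        s=np.linalg.lstsq(np.c_[2*E,np.ones(len(E))],(E**2).sum(1),rcond=None)[0]; rad=np.sqrt(s[2]+s[:2]@s[:2]); e=abs(np.linalg.norm(E-s[:2],axis=1)-rad); E=E[e<max(.001,2*e.std())]
    print(len(E),'centre',s[:2].round(4),'rad',rad.round(4),'ztop',zt.round(4),'handle top',h.round(4)); return s[:2],zt
E
python3 - <<'E'
from fit2 import *
fit2(pickle.load(open('wrist.pkl','rb'))); print(r.current_tool_pos())
E
```

```text
350 centre [0.5454 0.0347] rad 0.0366 ztop 0.1514 handle top 0.152
[0.46564644 0.00284115 0.15017863]
```

The lens centre is at (0.5454, 0.0347) with radius 37 mm (38 given), level within 0.02 rad. Its mid-height is 4.8 mm below the TCP. I'll shift by 3 mm in x and y, descend to focal height, and check.

Run:
```python
from fit2 import *
p=np.array(r.current_tool_pos())+[.003,.003,0]
r.move_linear([p[0],p[1],.1100],vel=.06); r.sleep(.5); d=wgrab()
fit2(d); print(r.current_tool_pos(),r.current_t(),r.current_contact_force(),r.current_finger_force(),np.abs(r.current_qvel()).max())
t=optics.get_image('top'); P=t['pixels'].astype(int); print('pointer z',[pt(d,u,v)[2].round(3) for u,v in((388,85),(395,84))])
```

```text
pics/wrist_1732.png
350 centre [0.5484 0.0377] rad 0.0366 ztop 0.111 handle top 0.1114
[0.46864941 0.00584245 0.11002628] 17.325 [ 0.67866971  0.09509295 -0.74180985] 87.80234098434448 0.002146569735269452
pointer z [np.float64(0.011), np.float64(0.011)]
```

```bash
python3 -c "
from cell import r
print(r.hand_in())"
```

```text
the job is handed in; nothing more can be done
None
```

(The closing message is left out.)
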